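# Fit the return spring to the eyelet press

### The job

Fit the loose coil spring to the ram of the small eyelet press: first stand it up on the desk on the end that has the inward tang and let go, so that you can take it again from above by its plain end and turn it about its own axis. Thread it, tang end down, over the upright ram; where the tang snags on the ram's splines, press lightly and turn the spring a little until the tang drops into a groove, then bring it down until it sits fully home on the floor of its pocket and let go. Do not force it (keep every push below 25 N) and leave the other things on the desk where they are.

Things in the scene. Friction and masses are not known exactly. Their poses are not given: they have to be found in the camera images.
- spring_center (a point): Centre of a bare steel compression spring: 46 mm long, 27.2 mm outside and 20.8 mm inside diameter, 3.2 mm wire, 60 g, flat end turns (it can stand). Own x = its axis, pointing from the tang end (23 mm along -x) to the plain end (+x). Starts lying on the desk, centre 13.6 mm up, tang end roughly towards the robot. The plain half gives along the axis, 1 mm per 2.5 N, up to 12 mm.
- spring_foot (a point): Centre of the spring's flat tang end (23 mm from the spring's centre along its own -x); axes as the spring's. Here the wire ends in a straight tang turned inward: 3.2 mm thick, in the plane of the end turn, on the own +y side, its tip 5.8 mm from the axis.
- press_seat (a point): Centre of the floor of a round spring pocket (34 mm inside, 45 outside, 26 deep, open at the top) on the head of a small dark cast eyelet press; 104 mm above the desk, z up, x from the press's front to its rear. The press (base 170x100 mm) is fixed to the desk. Its lever is swung back: lugs 73 mm or more behind the ram axis and up to 50 mm above this point, handle behind them.
- ram_end (a point): Centre of the upper end of the upright steel ram in the pocket: 52 mm above the pocket floor, 26 mm above its rim. Ram 18 mm in diameter, 1.2 mm chamfer, with three lengthwise grooves a third of a turn apart, 5 mm wide, 4.5 deep, open at the top, down to the floor. Axes are the press's: the ram may stand at any turn, so where the grooves face is not given.
- ram_tip (a point): The tip of the ram's round core, 1 mm above the ram's end, on its axis. The ram is stiff in its bore and turns only when twisted with more than 0.12 N m. The spring's tang passes down only in a groove (within about 0.12 rad of its middle); elsewhere it rests on the ram's end, 52 mm above the pocket floor.
- film_can0: Bystander: film canister, dark, 34 mm across, 51 high; origin at the middle of its underside.
- film_can1: Bystander: film canister, dark, 34 mm across, 51 high; origin at the middle of its underside.
- ink_bottle: Bystander: square ink bottle with round cap, 46x46x52 mm; origin at the middle of its underside.
- pin_tin: Bystander: round flat tin, 64 mm across, 22 high; origin at the middle of its underside.
- binder_clip0: Bystander: fold-back paper clip, 32x28x37 mm; origin at the middle of its underside.
- eraser0: Bystander: eraser in a sleeve, 22x52x12 mm; origin at the middle of its underside.

How it is judged (in metres and radians):
On the way:
1. the spring stands free on the desk on its tang end, let go (height (world z) of spring_foot below 0.005 m and angle between spring_center's own x axis and vertical below 0.12 rad and contact force between spring and the fingers below 0.1 N), for 0.2 s.
At the end, for the whole second after the job is handed in: The spring is on the ram with its tang end down, its lower end within 3 mm of the pocket floor in height and within 4 mm of the ram axis, upright to 0.1 rad, at rest and let go (z of spring_foot in the frame of press_seat between -0.003 and 0.003 m and horizontal distance between spring_foot and press_seat below 0.004 m and angle between spring_center's own x axis and vertical below 0.1 rad and linear speed of spring below 0.01 m/s); the robot touches nothing.
It fails at once if the spring is pressed on the press or the ram with more than 25 N (contact force between spring and press above 25 N).
It fails at once if one of the other things on the desk is shifted by more than 30 mm (distance of any of film_can0, film_can1, ink_bottle, pin_tin, binder_clip0, eraser0 from where it was at the start of the episode above 0.03 m).
It also fails if it takes over 72 s, if anything falls off the work surface, if the arm or the gripper's body presses on something with over 40 N, if the wrist force passes 120 N, or if a joint passes its speed limit or range.

### The arm

A 6-joint arm with a two-finger parallel gripper is mounted at the origin on a cart in front of the work surface, level with it; the furniture and walls round the work are solid. World frame = base frame: x ahead of the robot, y to its left, z up, the work surface at z = 0. Lengths are in mm, angles in rad, forces in N, time in s.
With the tool pointing down it reaches from about 350 to 975 mm from the base axis. Payload 7.1 kg.
Tool frame: the origin (TCP) lies on the mounting face of the last link; the fingertips stand 182 mm ahead of it and the grasp point (between the pads) lies 163 mm ahead of it (ctrl.tcp_to_tips is the distance from the TCP to the fingertips, in mm); z points along the fingers, y is the direction in which the jaws open and shut (so a half turn about z gives the same grasp; the last joint's range is limited). The gripper opens to 88 mm and grips with 3 to 60 N. Pads are 20 mm wide; open, the fingers measure 115 mm over their backs; the gripper's body (75 mm by 178 mm) begins 61 mm behind the grasp point.
Start: joints at [-1.354, 0.423, 1.63, -0, 1.089, -0.019], TCP at [146.033, -607.685, 404.675] pointing down, gripper open.
Joint ranges: [-3, 3], [-0.9, 2.11], [0.09, 2.58], [-1.31, 4.45], [0.11, 2.69], [-2.54, 2.54]. Speed limits (rad/s): [2.39, 2.39, 3.01, 3.14, 3.14, 3.14].

### API

Orientations are given as a rotation vector (axis times angle).
In Python, from workcell import ctrl gives the robot as it stands. The module is installed in compiled form; this text tells all that it offers.
- The arm moves only by the tool send_rows, never from a script. Its argument "commands" is a list of rows, each an object with "translation": the shift along the world's x, y, z normalised to -1 to 1, where 1 is 0.1 m, a list of three; "twist": the turn, a rotation vector about the world's x, y, z normalised to -1 to 1, where 1 is 0.5 rad, a list of three. A call has exactly 10 rows; each row is the pose to reach, as a shift and turn from the pose commanded when the call began; what a row does not reach only later rows make up. A row lasts 1/10 s, in which the tool goes at most 50 mm and 8.59 degrees, less where a joint would pass 70% of its speed; a pose out of reach is approached as far as the arm can. A call with a number of a shift or a turn outside -1 to 1 is refused whole. A call with a gripper value outside its range is refused whole. "grip" is the closure, from -1 (fully open) to 1 (shut), set as the call begins (left out, the last holds). The fingers move at their own pace and stop on an object; the grip force is fixed at half the most. Time passes only in rows, so rows that repeat a pose let the fingers close, or fill a call up. It gives the time, the measured TCP pose, the force and the opening at its end, in the units of the state.
- ctrl.get_obs(): the state, without advancing time (a new reading comes with each control period).
- ctrl.get_image(name): name is "scene" or "top" or "wrist"; returns a dict with "img" (400x640x3 uint8, red, green, blue), "intrinsics" (3x3 intrinsics, pixels), "cam_to_world" (4x4, takes a point from camera to world coordinates). Camera axes: x right, y down, z forward; pixel columns grow to the right and rows downward; lengths in mm; the calibration is good to about 2 mm. A picture is of the moment at which its call begins. There is no depth.
- ctrl.close_job(): hands the job in, once; it reports no verdict.
The state is a dict: "t": time; "qpos": joint angles; "qvel": joint speeds; "joint_torque": joint torques, N m; "ee_pos": TCP position; "orientation": TCP orientation; "ft_force": force on the tool from outside, world axes, zero at the start; "moment": the same for the moment, N m; "width": finger opening in mm.
Only numpy, scipy, OpenCV 4.12 (cv2) and the standard library are available. Lean on these libraries where they do the work, as an engineer would, in place of code of your own. Each camera call takes 0.05 s, during which the arm holds its last target. There are 200 camera calls.

## Working session

There is one attempt and no reset: what is moved stays moved. The work goes in short steps, Python scripts to look and compute and a tool call to move; the robot and the scene stay as the last step left them, time stands still between calls to the robot, and variables do not carry over. Pictures are saved under pics/ and viewed, about 8 in all and at most 12, crops included, and the job is handed in when it is done.

Besides the shell and the picture viewer there is one more tool, called as name([rows], argument=value, ...), one row to a line, values as JSON. send_rows: Moves the arm, as the interface text tells. Its arguments: {"type":"object","properties":{"commands":{"type":"array","items":{"type":"object","properties":{"translation":{"type":"array","items":{"type":"number"}},"twist":{"type":"array","items":{"type":"number"}}}}},"grip":{"type":"number"}},"required":["commands"]}

```bash
mkdir -p pics; cat > h.py <<'E'
import numpy as np, cv2
from workcell import ctrl
def shot(n,f):
    d=ctrl.get_image(n); np.savez('pics/'+f+'.npz',K=np.array(d['intrinsics']),T=np.array(d['cam_to_world']),img=d['img'])
    cv2.imwrite('pics/'+f+'.png',d['img'][:,:,::-1]); return d
def load(f):
    z=np.load('pics/'+f+'.npz'); return z['img'],z['K'],z['T']
def ray(f,u,v):
    _,K,T=load(f); d=T[:3,:3]@np.linalg.inv(K)@[u,v,1.]; return T[:3,3],d/np.linalg.norm(d)
def onz(f,u,v,z):
    o,d=ray(f,u,v); return o+d*(z-o[2])/d[2]
def proj(f,p):
    _,K,T=load(f); c=np.linalg.inv(T)@[*p,1]; q=K@c[:3]; return q[:2]/q[2]
E
python3 - <<'E'
from h import *
a=shot('scene','s0');b=shot('top','t0');shot('wrist','w0')
for f in('s0','t0','w0'):
    _,K,T=load(f);print(f,K[0,0],T.round(2).tolist())
print(ctrl.get_obs())
E
```

```text
s0 380.8849877619427 [[0.86, -0.33, 0.38, 244.4], [-0.5, -0.59, 0.64, -761.21], [0.02, -0.74, -0.67, 683.3], [0.0, 0.0, 0.0, 1.0]]
t0 391.01500701382724 [[-0.01, -1.0, 0.08, 494.37], [-1.0, 0.01, 0.0, -226.67], [-0.0, -0.08, -1.0, 1038.0], [0.0, 0.0, 0.0, 1.0]]
w0 334.5212273065678 [[0.23, -0.94, -0.25, 215.85], [-0.97, -0.23, -0.06, -591.22], [-0.0, 0.26, -0.97, 383.45], [0.0, 0.0, 0.0, 1.0]]
{'t': 0.15, 'qpos': array([-1.35399731e+00,  4.23683895e-01,  1.63049032e+00, -9.88426612e-06,
        1.08859264e+00, -1.89861246e-02]), 'qvel': array([-0.00045447, -0.00321911, -0.00135914, -0.00134561,  0.00135082,
        0.00121906]), 'joint_torque': array([-4.12278396e-04, -5.44980633e+01, -2.73919290e+01,  6.43372815e-02,
        2.04600877e-02, -9.41623671e-05]), 'ee_pos': array([ 145.99144034, -607.49512993,  404.07801265]), 'orientation': array([-3.11862562e+00, -3.69382908e-01,  1.95740751e-04]), 'ft_force': array([-0.93379335, -1.01982675,  0.52979512]), 'moment': array([-0.00300374, -0.03689431,  0.01327888]), 'width': 87.71566432153087}
```

View pics/t0.png

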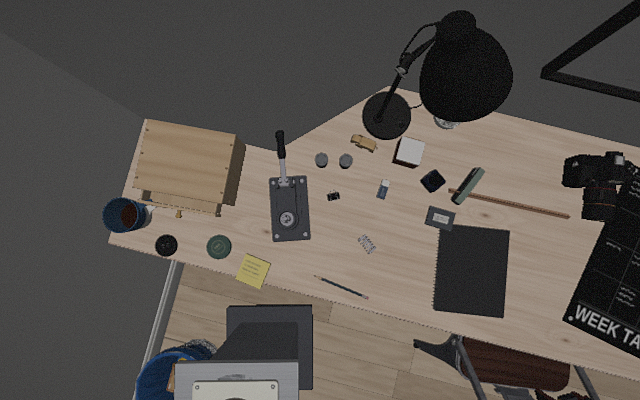

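View pics/s0.png

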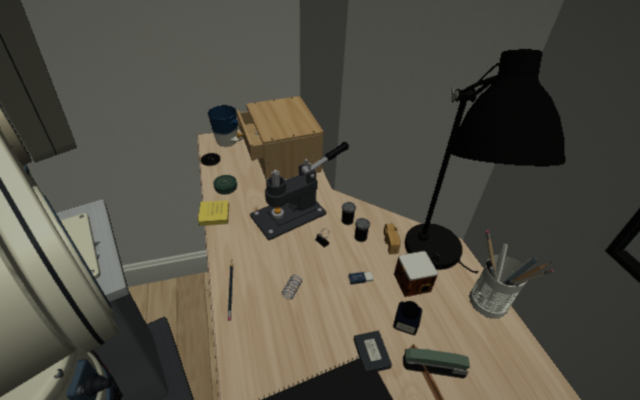

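Top: the spring is at about (367,244), the press pocket and ram at (288,219), the cans at (321,160) and (345,160), the clip at (333,196) and the eraser at (384,188). In the scene view the spring is at (291,287). I'll zoom in and measure.

```bash
python3 - <<'E'
from h import *
t=load('t0')[0];s=load('s0')[0]
c=lambda i,u,v,w,h,k:cv2.resize(i[v:v+h,u:u+w],None,fx=k,fy=k,interpolation=cv2.INTER_CUBIC)
a=c(t,340,222,50,44,8);b=c(t,264,195,50,44,8);d=c(s,266,264,50,44,8);e=c(s,255,165,50,44,8)
m=np.vstack([np.hstack([a,b]),np.hstack([d,e])])[:,:,::-1]
cv2.imwrite('pics/z0.png',np.clip(m*1.6,0,255).astype(np.uint8)[:600])
# spring mask in top
for f,(u,v,w,h) in {'t0':(350,228,34,34),'s0':(274,268,36,38)}.items():
    im=load(f)[0][v:v+h,u:u+w].astype(int); sat=im.max(2)-im.min(2)
    k=((sat<28)).astype(np.uint8); k=cv2.morphologyEx(k,cv2.MORPH_CLOSE,np.ones((5,5)))
    n,l,st,ce=cv2.connectedComponentsWithStats(k); i=1+st[1:,4].argmax()
    ys,xs=np.where(l==i); r=cv2.minAreaRect(np.c_[xs+u,ys+v].astype(np.float32)); 
    print(f,st[i],r); bx=cv2.boxPoints(r); print(onz(f,*r[0],13.6).round(1),[onz(f,*p,13.6).round(1)[:2].tolist() for p in bx])
print('ram guess',onz('t0',288,219,130))
E
```

```text
t0 [  0   0  34  34 630] ((364.724365234375, 245.3195037841797), (32.69384765625, 32.002437591552734), 20.2248592376709)
[ 446.8 -336.8   13.6] [[423.3, -282.1], [500.7, -312.4], [470.3, -391.7], [393.3, -361.0]]
s0 [  8   7  20  25 306] ((291.55413818359375, 286.48406982421875), (12.609772682189941, 25.538782119750977), 28.610462188720703)
[ 451.9 -341.2   13.6] [[421.8, -347.2], [470.1, -309.5], [483.2, -335.0], [434.9, -370.9]]
ram guess [ 515.02088169 -147.74974541  130.        ]
```

View pics/z0.png

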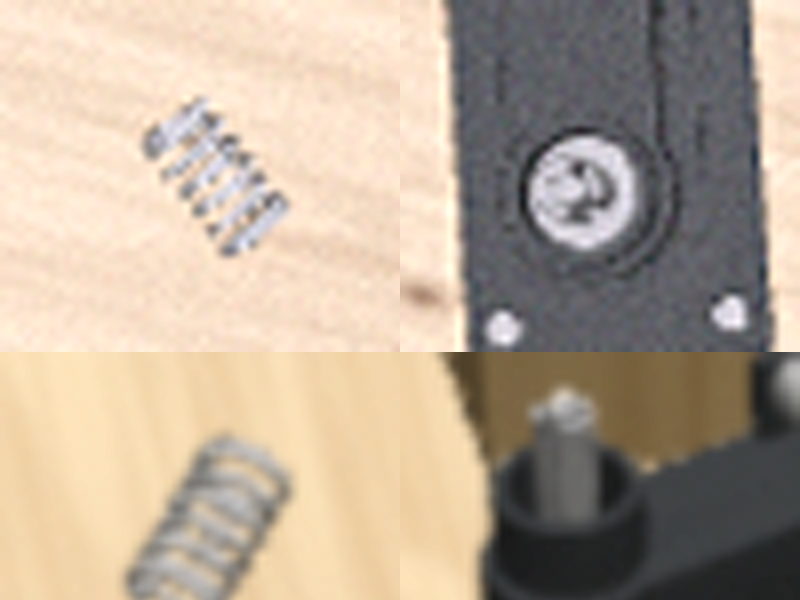

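Zoomed top view: the far (plain) end of the spring is at about (361.5,238) and the near (tang) end at about (372.9,250.1). The ram disc is at about (287,218.8). In the scene view the ram top is at about (275.6,171.6).

```bash
python3 - <<'E'
from h import *
for z in(13.6,20):print(z,onz('t0',361.5,238,z).round(1),onz('t0',372.9,250.1,z).round(1))
print('top disc',[onz('t0',286.9,218.8,z).round(1)[:2].tolist() for z in(104,130,156)])
print('scene ram', onz('s0',275.6,171.6,156).round(1))
print('proj ram from scene to top',proj('t0',onz('s0',275.6,171.6,156)), [proj('t0',[515,-148,z]).round(1) for z in (104,156)])
# press base corners (top image)
for p in[(269.5,178),(305,176),(274,242),(310,239)]:print(p,onz('t0',*p,15).round(0))
from scipy.spatial.transform import Rotation as R
o=ctrl.get_obs();Rt=R.from_rotvec(o['orientation']).as_matrix();print(Rt.round(3))
_,K,T=load('w0');print('cam in tool',(Rt.T@(T[:3,3]-o['ee_pos'])).round(1),(Rt.T@T[:3,:3]).round(3))
E
```

```text
13.6 [ 465.8 -328.8   13.6] [ 434.2 -357.8   13.6]
20 [ 466.  -328.2   20. ] [ 434.5 -356.9   20. ]
top disc [[516.1, -142.9], [515.5, -145.2], [514.9, -147.5]]
scene ram [ 519.3 -142.7  156. ]
proj ram from scene to top [284.75431597 216.86464054] [array([289.1, 219.2]), array([287.1, 218.8])]
(269.5, 178) [626. -90.  15.]
(305, 176) [ 630. -183.   15.]
(274, 242) [ 458. -101.   15.]
(310, 239) [ 465. -195.   15.]
[[ 0.972  0.234 -0.   ]
 [ 0.234 -0.972  0.001]
 [ 0.    -0.001 -1.   ]]
cam in tool [71.7  0.5 20.6] [[-0.    -0.965 -0.262]
 [ 1.    -0.001  0.001]
 [-0.001 -0.262  0.965]]
```

send_rows([
  {"translation":[0.1,0.09,-0.05],"twist":[0,0,0.034]},
  {"translation":[0.2,0.18,-0.1],"twist":[0,0,0.068]},
  {"translation":[0.3,0.27,-0.15],"twist":[0,0,0.1]},
  {"translation":[0.4,0.36,-0.2],"twist":[0,0,0.136]},
  {"translation":[0.5,0.45,-0.25],"twist":[0,0,0.17]},
  {"translation":[0.6,0.54,-0.3],"twist":[0,0,0.2]},
  {"translation":[0.7,0.63,-0.35],"twist":[0,0,0.24]},
  {"translation":[0.8,0.72,-0.4],"twist":[0,0,0.27]},
  {"translation":[0.9,0.8,-0.45],"twist":[0,0,0.31]},
  {"translation":[1,0.89,-0.48],"twist":[0,0,0.34]},
], grip=-1)

```text
t: 1.15
ee_pos: [246.8, -518.0, 356.1]
orientation: [-3.076, -0.635, 0.0]
ft_force: [-0.3, 0.1, -0.1]
width: 87.3
```

send_rows([
  {"translation":[0.1,0.09,-0.05],"twist":[0,0,0.034]},
  {"translation":[0.2,0.18,-0.1],"twist":[0,0,0.068]},
  {"translation":[0.3,0.27,-0.15],"twist":[0,0,0.1]},
  {"translation":[0.4,0.36,-0.2],"twist":[0,0,0.136]},
  {"translation":[0.5,0.45,-0.25],"twist":[0,0,0.17]},
  {"translation":[0.6,0.54,-0.3],"twist":[0,0,0.2]},
  {"translation":[0.7,0.63,-0.35],"twist":[0,0,0.24]},
  {"translation":[0.8,0.72,-0.4],"twist":[0,0,0.27]},
  {"translation":[0.9,0.8,-0.45],"twist":[0,0,0.31]},
  {"translation":[1,0.89,-0.48],"twist":[0,0,0.34]},
])

```text
t: 2.15
ee_pos: [346.8, -429.0, 308.1]
orientation: [-3.011, -0.894, 0.0]
ft_force: [-0.1, -0.8, 0.1]
width: 87.9
```

send_rows([
  {"translation":[0.1,0.09,-0.05],"twist":[0,0,0.034]},
  {"translation":[0.2,0.18,-0.1],"twist":[0,0,0.068]},
  {"translation":[0.3,0.27,-0.15],"twist":[0,0,0.1]},
  {"translation":[0.4,0.36,-0.2],"twist":[0,0,0.136]},
  {"translation":[0.5,0.45,-0.25],"twist":[0,0,0.17]},
  {"translation":[0.6,0.54,-0.3],"twist":[0,0,0.2]},
  {"translation":[0.7,0.63,-0.35],"twist":[0,0,0.24]},
  {"translation":[0.8,0.72,-0.4],"twist":[0,0,0.27]},
  {"translation":[0.9,0.8,-0.45],"twist":[0,0,0.31]},
  {"translation":[1,0.89,-0.48],"twist":[0,0,0.34]},
])

```text
t: 3.15
ee_pos: [446.8, -340.0, 260.1]
orientation: [-2.925, -1.147, 0.0]
ft_force: [-0.2, 0.7, -0.3]
width: 87.6
```

```bash
python3 - <<'E'
from h import *
shot('wrist','w1');o=ctrl.get_obs();print(o['t'],o['ee_pos'],o['orientation'],o['qpos'])
print(proj('w1',[450,-342.5,13.6]))
im=load('w1')[0].astype(int);
E
```

```text
3.2 [ 447.78201025 -338.98251882  259.89181007] [-2.92361445e+00 -1.14811670e+00 -3.20871438e-04] [-6.69284065e-01  5.38406286e-01  1.85566637e+00  7.20158969e-04
  7.47955257e-01  1.52581379e-01]
[321.65860401 214.98464718]
```

View pics/w1.png

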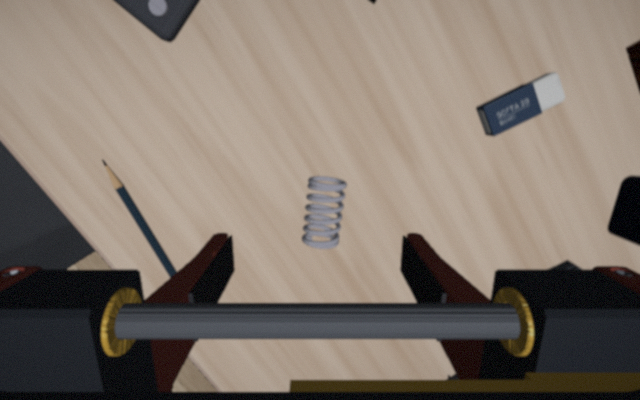

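The wrist view shows the spring's plain end at about (327,181) and its tang end at about (322,243), leaning slightly from tool x, with the jaws clear on both sides.

```bash
python3 - <<'E'
from h import *
im=load('w1')[0][165:260,290:360].astype(int); sat=im[:,:,0]-im[:,:,2]
print(np.percentile(sat,[5,25,50,75]))
k=(sat<np.percentile(sat,50)-12).astype(np.uint8);k=cv2.morphologyEx(k,cv2.MORPH_CLOSE,np.ones((9,9)))
n,l,st,ce=cv2.connectedComponentsWithStats(k);i=1+st[1:,4].argmax();ys,xs=np.where(l==i)
print(st[i]);r=cv2.minAreaRect(np.c_[xs+290,ys+165].astype(np.float32));print(r,cv2.boxPoints(r).round(0).tolist())
for uv in[(327,181),(322,243),r[0]]:
  print([onz('w1',*uv,z).round(1)[:2].tolist() for z in(10,13.6,18)])
E
```

```text
[-10.   4.  30.  33.]
[  12   11   45   73 2599]
((323.756103515625, 212.19512939453125), (38.430179595947266, 72.66395568847656), 6.34019136428833) [[301.0, 246.0], [309.0, 174.0], [347.0, 178.0], [339.0, 250.0]]
[[469.9, -329.1], [470.4, -328.5], [471.0, -327.8]]
[[433.6, -358.2], [434.6, -357.2], [435.9, -355.9]]
[[451.8, -343.0], [452.5, -342.2], [453.4, -341.2]]
```

send_rows([
  {"translation":[0.08,0.055,-0.02],"twist":[0,0,-0.03]},
  {"translation":[0.16,0.11,-0.04],"twist":[0,0,-0.06]},
  {"translation":[0.24,0.165,-0.06],"twist":[0,0,-0.09]},
  {"translation":[0.32,0.22,-0.08],"twist":[0,0,-0.12]},
  {"translation":[0.4,0.275,-0.1],"twist":[0,0,-0.15]},
  {"translation":[0.48,0.33,-0.12],"twist":[0,0,-0.17]},
  {"translation":[0.56,0.385,-0.14],"twist":[0,0,-0.17]},
  {"translation":[0.64,0.44,-0.16],"twist":[0,0,-0.17]},
  {"translation":[0.72,0.5,-0.18],"twist":[0,0,-0.17]},
  {"translation":[0.787,0.552,-0.2],"twist":[0,0,-0.17]},
])

```text
t: 4.2
ee_pos: [525.4, -285.0, 240.5]
orientation: [2.972, 1.02, 0.0]
ft_force: [-0.3, 0.6, -0.0]
width: 87.9
```

send_rows([
  {"translation":[0,0,0],"twist":[-0.0645,0.0825,0]},
  {"translation":[0,0,0],"twist":[-0.129,0.165,0]},
  {"translation":[0,0,0],"twist":[-0.1935,0.2475,0]},
  {"translation":[0,0,-0.05],"twist":[-0.258,0.33,0]},
  {"translation":[0,0,-0.1],"twist":[-0.3225,0.4125,0]},
  {"translation":[0,0,-0.15],"twist":[-0.387,0.495,0]},
  {"translation":[0,0,-0.2],"twist":[-0.4515,0.5775,0]},
  {"translation":[0,0,-0.25],"twist":[-0.516,0.66,0]},
  {"translation":[0,0,-0.3],"twist":[-0.5805,0.7425,0]},
  {"translation":[0,0,-0.3],"twist":[-0.645,0.825,0]},
])

```text
t: 5.2
ee_pos: [524.8, -285.1, 209.9]
orientation: [2.724, 0.935, -0.733]
ft_force: [-0.7, 0.2, -0.4]
width: 88.0
```

```bash
cat >> h.py <<'E'
from scipy.spatial.transform import Rotation as R
def st():
    o=ctrl.get_obs();M=R.from_rotvec(o['orientation']).as_matrix()
    print('t',o['t'],'tcp',o['ee_pos'].round(1),'x',M[:,0].round(3),'y',M[:,1].round(3),'z',M[:,2].round(3),'tips',(o['ee_pos']+182*M[:,2]).round(1),'F',o['ft_force'].round(1),'w',round(o['width'],1),'q',o['qpos'].round(2)); return o,M
E
python3 - <<'E'
from h import *
st();shot('wrist','w2')
for s in(-23,0,23):print(proj('w2',[452+s*.788,-342.3+s*.616,13.6]))
E
```

```text
t 5.2 tcp [ 524.8 -285.1  209.9] x [ 0.683  0.531 -0.502] y [ 0.614 -0.789  0.001] z [-0.396 -0.309 -0.865] tips [ 452.8 -341.3   52.5] F [-0.7  0.2 -0.4] w 88.0 q [-0.42  0.71  1.72 -0.54  1.04  0.84]
[316.39762337 226.95298923]
[316.25048588 202.2890818 ]
[316.07753699 173.29854013]
```

View pics/w2.png

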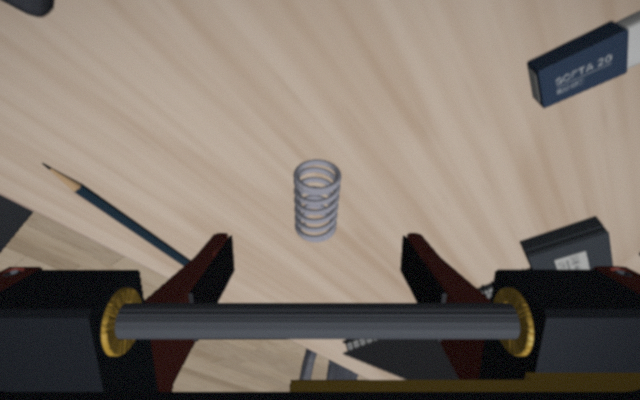

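The spring is centred at u≈316.5 (plain end v≈175, tang end v≈232), exactly aligned between the jaws. I'll descend and grip.

send_rows([
  {"translation":[0,0,-0.06],"twist":[0,0,0]},
  {"translation":[0,0,-0.12],"twist":[0,0,0]},
  {"translation":[0,0,-0.18],"twist":[0,0,0]},
  {"translation":[0,0,-0.24],"twist":[0,0,0]},
  {"translation":[0,0,-0.3],"twist":[0,0,0]},
  {"translation":[0,0,-0.34],"twist":[0,0,0]},
  {"translation":[0,0,-0.38],"twist":[0,0,0]},
  {"translation":[0,0,-0.41],"twist":[0,0,0]},
  {"translation":[0,0,-0.42],"twist":[0,0,0]},
  {"translation":[0,0,-0.42],"twist":[0,0,0]},
])

```text
t: 6.25
ee_pos: [524.7, -285.5, 168.6]
orientation: [2.725, 0.935, -0.73]
ft_force: [-0.4, -0.7, 0.4]
width: 88.0
```

send_rows([
  {"translation":[0,0,0],"twist":[0,0,0]},
  {"translation":[0,0,0],"twist":[0,0,0]},
  {"translation":[0,0,0],"twist":[0,0,0]},
  {"translation":[0,0,0],"twist":[0,0,0]},
  {"translation":[0,0,0],"twist":[0,0,0]},
  {"translation":[0,0,0],"twist":[0,0,0]},
  {"translation":[0,0,0],"twist":[0,0,0]},
  {"translation":[0,0,0],"twist":[0,0,0]},
  {"translation":[0,0,0],"twist":[0,0,0]},
  {"translation":[0,0,0],"twist":[0,0,0]},
], grip=1)

```text
t: 7.25
ee_pos: [524.7, -285.5, 168.6]
orientation: [2.725, 0.935, -0.73]
ft_force: [0.2, 0.2, 0.5]
width: 25.2
```

send_rows([
  {"translation":[0,0,0.1],"twist":[0,0,0]},
  {"translation":[0,0,0.2],"twist":[0,0,0]},
  {"translation":[-0.087,-0.068,0.3],"twist":[0.08,-0.103,0]},
  {"translation":[-0.174,-0.136,0.37],"twist":[0.16,-0.206,0]},
  {"translation":[-0.26,-0.204,0.44],"twist":[0.24,-0.309,0]},
  {"translation":[-0.348,-0.272,0.5],"twist":[0.322,-0.412,0]},
  {"translation":[-0.435,-0.34,0.56],"twist":[0.402,-0.515,0]},
  {"translation":[-0.52,-0.41,0.62],"twist":[0.483,-0.618,0]},
  {"translation":[-0.61,-0.477,0.68],"twist":[0.564,-0.722,0]},
  {"translation":[-0.697,-0.545,0.737],"twist":[0.645,-0.825,0]},
])

```text
t: 8.25
ee_pos: [454.8, -340.3, 243.8]
orientation: [2.971, 1.02, 0.005]
ft_force: [0.3, -0.5, -1.0]
width: 25.5
```

send_rows([
  {"translation":[-0.07,-0.055,0],"twist":[0.065,-0.083,0]},
  {"translation":[-0.14,-0.11,-0.02],"twist":[0.13,-0.165,0]},
  {"translation":[-0.21,-0.165,-0.04],"twist":[0.194,-0.248,0]},
  {"translation":[-0.28,-0.22,-0.06],"twist":[0.258,-0.33,0]},
  {"translation":[-0.35,-0.275,-0.08],"twist":[0.323,-0.413,0]},
  {"translation":[-0.42,-0.33,-0.1],"twist":[0.387,-0.495,0]},
  {"translation":[-0.49,-0.385,-0.13],"twist":[0.452,-0.578,0]},
  {"translation":[-0.56,-0.44,-0.16],"twist":[0.516,-0.66,0]},
  {"translation":[-0.63,-0.49,-0.2],"twist":[0.58,-0.743,0]},
  {"translation":[-0.697,-0.545,-0.237],"twist":[0.645,-0.825,0]},
])

```text
t: 9.25
ee_pos: [385.2, -394.8, 219.6]
orientation: [-2.725, -0.936, -0.734]
ft_force: [-0.1, -0.7, -0.0]
width: 25.5
```

```bash
python3 -c "
from h import *
st()"
```

```text
t 9.25 tcp [ 385.2 -394.8  219.6] x [0.682 0.532 0.502] y [ 0.615 -0.789  0.001] z [ 0.397  0.308 -0.865] tips [ 457.3 -338.7   62.3] F [-0.1 -0.7 -0. ] w 25.5 q [-0.94  0.62  1.9   0.77  0.8  -0.63]
```

Good; the arm follows. Last 30° of the tilt.

send_rows([
  {"translation":[-0.055,-0.043,-0.04],"twist":[0.065,-0.083,0]},
  {"translation":[-0.11,-0.086,-0.08],"twist":[0.13,-0.165,0]},
  {"translation":[-0.16,-0.128,-0.13],"twist":[0.194,-0.248,0]},
  {"translation":[-0.22,-0.17,-0.19],"twist":[0.258,-0.33,0]},
  {"translation":[-0.27,-0.21,-0.25],"twist":[0.323,-0.413,0]},
  {"translation":[-0.32,-0.25,-0.32],"twist":[0.387,-0.495,0]},
  {"translation":[-0.37,-0.29,-0.4],"twist":[0.452,-0.578,0]},
  {"translation":[-0.42,-0.33,-0.48],"twist":[0.516,-0.66,0]},
  {"translation":[-0.47,-0.37,-0.56],"twist":[0.58,-0.743,0]},
  {"translation":[-0.51,-0.4,-0.648],"twist":[0.645,-0.825,0]},
])

```text
t: 10.25
ee_pos: [334.3, -435.2, 154.7]
orientation: [-2.335, -0.803, -1.351]
ft_force: [0.6, 0.7, -0.7]
width: 25.7
```

```bash
python3 - <<'E'
from h import *
o,M=st();shot('wrist','w3');shot('scene','s3')
G=o['ee_pos']+177*M[:,2];print('G',G)
for f in('w3','s3'):
  print(f,proj(f,G),proj(f,G-[0,0,29]))
p=proj('s3',G).astype(int);s=load('s3')[0][p[1]-30:p[1]+30,p[0]-35:p[0]+35]
a=cv2.resize(s,(467,400),interpolation=cv2.INTER_CUBIC);w=cv2.resize(load('w3')[0][100:300,240:400],(320,400))
cv2.imwrite('pics/z3.png',np.clip(np.hstack([a,w])*1.5,0,255).astype(np.uint8)[:,:,::-1])
E
```

```text
t 10.25 tcp [ 334.3 -435.2  154.7] x [0.393 0.307 0.867] y [ 0.615 -0.788  0.001] z [ 0.684  0.533 -0.498] tips [ 458.7 -338.2   64. ] F [ 0.6  0.7 -0.7] w 25.7 q [-1.14  0.84  1.85  1.14  1.2  -1.1 ]
G [ 455.32054678 -340.88593694   66.48503745]
w3 [315.43368586 256.1398555 ] [315.52228373 286.29261386]
s3 [292.49279368 270.11873535] [292.73210346 278.83476014]
```

View pics/z3.png

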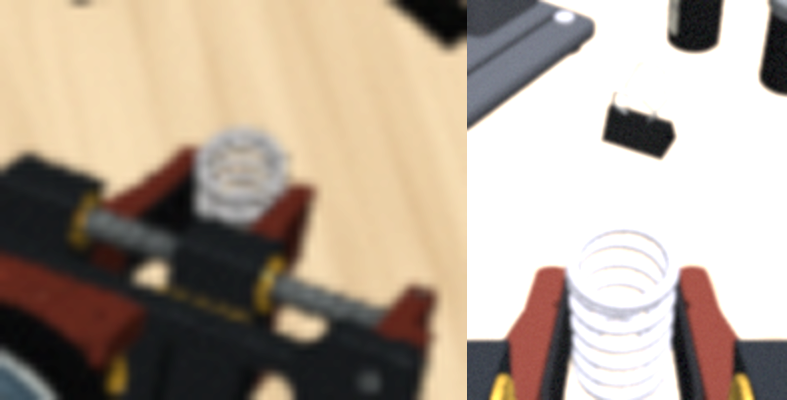

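The spring is held upright between the pads, tang end down. I'll lower it.

send_rows([
  {"translation":[0,0,-0.05],"twist":[0,0,0]},
  {"translation":[0,0,-0.1],"twist":[0,0,0]},
  {"translation":[0,0,-0.15],"twist":[0,0,0]},
  {"translation":[0,0,-0.19],"twist":[0,0,0]},
  {"translation":[0,0,-0.22],"twist":[0,0,0]},
  {"translation":[0,0,-0.25],"twist":[0,0,0]},
  {"translation":[0,0,-0.27],"twist":[0,0,0]},
  {"translation":[0,0,-0.29],"twist":[0,0,0]},
  {"translation":[0,0,-0.31],"twist":[0,0,0]},
  {"translation":[0,0,-0.31],"twist":[0,0,0]},
])

```text
t: 11.35
ee_pos: [334.3, -434.4, 122.7]
orientation: [-2.336, -0.801, -1.347]
ft_force: [1.1, -0.1, -1.1]
width: 25.5
```

send_rows([
  {"translation":[0,0,-0.005],"twist":[0,0,0]},
  {"translation":[0,0,-0.01],"twist":[0,0,0]},
  {"translation":[0,0,-0.015],"twist":[0,0,0]},
  {"translation":[0,0,-0.02],"twist":[0,0,0]},
  {"translation":[0,0,-0.02],"twist":[0,0,0]},
  {"translation":[0,0,-0.02],"twist":[0,0,0]},
  {"translation":[0,0,-0.02],"twist":[0,0,0]},
  {"translation":[0,0,-0.02],"twist":[0,0,0]},
  {"translation":[0,0,-0.02],"twist":[0,0,0]},
  {"translation":[0,0,-0.02],"twist":[0,0,0]},
])

```text
t: 12.35
ee_pos: [334.3, -434.5, 120.9]
orientation: [-2.336, -0.801, -1.347]
ft_force: [0.2, 0.3, -2.1]
width: 25.4
```

```bash
python3 - <<'E'
from h import *
o,M=st();shot('wrist','w4');shot('scene','s4')
im=load('w4')[0];cv2.imwrite('pics/z4.png',cv2.resize(im[190:330,240:400],(640,560))[:,:,::-1])
E
```

```text
t 12.35 tcp [ 334.3 -434.5  120.9] x [0.396 0.306 0.866] y [ 0.615 -0.789 -0.002] z [ 0.682  0.533 -0.5  ] tips [ 458.5 -337.4   29.9] F [ 0.2  0.3 -2.1] w 25.4 q [-1.13  0.9   1.84  1.15  1.18 -1.14]
```

View pics/z4.png

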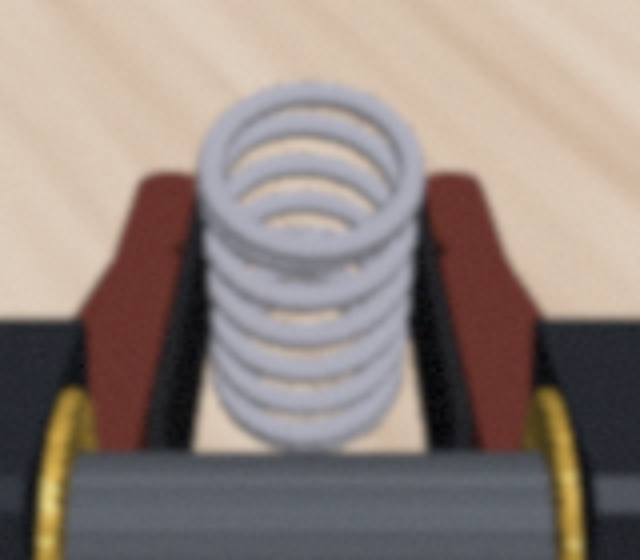

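The spring is upright in the fingers and not yet on the desk. I'll keep lowering in small steps.

send_rows([
  {"translation":[0,0,-0.005],"twist":[0,0,0]},
  {"translation":[0,0,-0.01],"twist":[0,0,0]},
  {"translation":[0,0,-0.015],"twist":[0,0,0]},
  {"translation":[0,0,-0.02],"twist":[0,0,0]},
  {"translation":[0,0,-0.02],"twist":[0,0,0]},
  {"translation":[0,0,-0.02],"twist":[0,0,0]},
  {"translation":[0,0,-0.02],"twist":[0,0,0]},
  {"translation":[0,0,-0.02],"twist":[0,0,0]},
  {"translation":[0,0,-0.02],"twist":[0,0,0]},
  {"translation":[0,0,-0.02],"twist":[0,0,0]},
])

```text
t: 13.45
ee_pos: [334.3, -434.5, 118.9]
orientation: [-2.336, -0.801, -1.347]
ft_force: [0.1, 0.1, -0.2]
width: 25.5
```

send_rows([
  {"translation":[0,0,-0.003],"twist":[0,0,0]},
  {"translation":[0,0,-0.006],"twist":[0,0,0]},
  {"translation":[0,0,-0.01],"twist":[0,0,0]},
  {"translation":[0,0,-0.012],"twist":[0,0,0]},
  {"translation":[0,0,-0.015],"twist":[0,0,0]},
  {"translation":[0,0,-0.015],"twist":[0,0,0]},
  {"translation":[0,0,-0.015],"twist":[0,0,0]},
  {"translation":[0,0,-0.015],"twist":[0,0,0]},
  {"translation":[0,0,-0.015],"twist":[0,0,0]},
  {"translation":[0,0,-0.015],"twist":[0,0,0]},
])

```text
t: 14.45
ee_pos: [334.3, -434.5, 117.4]
orientation: [-2.336, -0.801, -1.347]
ft_force: [-0.5, 0.2, -0.3]
width: 25.7
```

```bash
python3 -c "
from h import *
st()"
```

```text
t 14.45 tcp [ 334.3 -434.5  117.4] x [0.396 0.306 0.866] y [ 0.615 -0.789 -0.002] z [ 0.682  0.533 -0.5  ] tips [ 458.5 -337.4   26.4] F [-0.5  0.2 -0.3] w 25.7 q [-1.13  0.91  1.84  1.15  1.17 -1.15]
```

send_rows([
  {"translation":[0,0,-0.003],"twist":[0,0,0]},
  {"translation":[0,0,-0.006],"twist":[0,0,0]},
  {"translation":[0,0,-0.01],"twist":[0,0,0]},
  {"translation":[0,0,-0.012],"twist":[0,0,0]},
  {"translation":[0,0,-0.015],"twist":[0,0,0]},
  {"translation":[0,0,-0.018],"twist":[0,0,0]},
  {"translation":[0,0,-0.02],"twist":[0,0,0]},
  {"translation":[0,0,-0.02],"twist":[0,0,0]},
  {"translation":[0,0,-0.02],"twist":[0,0,0]},
  {"translation":[0,0,-0.02],"twist":[0,0,0]},
])

```text
t: 15.45
ee_pos: [334.3, -434.5, 115.4]
orientation: [-2.336, -0.801, -1.347]
ft_force: [-0.0, 0.4, -0.9]
width: 25.5
```

send_rows([
  {"translation":[0,0,-0.003],"twist":[0,0,0]},
  {"translation":[0,0,-0.006],"twist":[0,0,0]},
  {"translation":[0,0,-0.01],"twist":[0,0,0]},
  {"translation":[0,0,-0.01],"twist":[0,0,0]},
  {"translation":[0,0,-0.01],"twist":[0,0,0]},
  {"translation":[0,0,-0.01],"twist":[0,0,0]},
  {"translation":[0,0,-0.01],"twist":[0,0,0]},
  {"translation":[0,0,-0.01],"twist":[0,0,0]},
  {"translation":[0,0,-0.01],"twist":[0,0,0]},
  {"translation":[0,0,-0.01],"twist":[0,0,0]},
])

```text
t: 16.45
ee_pos: [334.4, -434.5, 114.7]
orientation: [-2.335, -0.801, -1.348]
ft_force: [-1.7, -0.4, 6.2]
width: 25.7
```

Contact at about 6 N. Releasing, then backing off along the tool axis.

send_rows([
  {"translation":[0,0,0.003],"twist":[0,0,0]},
  {"translation":[0,0,0.003],"twist":[0,0,0]},
  {"translation":[0,0,0.003],"twist":[0,0,0]},
  {"translation":[0,0,0.003],"twist":[0,0,0]},
  {"translation":[0,0,0.003],"twist":[0,0,0]},
  {"translation":[0,0,0.003],"twist":[0,0,0]},
  {"translation":[0,0,0.003],"twist":[0,0,0]},
  {"translation":[0,0,0.003],"twist":[0,0,0]},
  {"translation":[0,0,0.003],"twist":[0,0,0]},
  {"translation":[0,0,0.003],"twist":[0,0,0]},
], grip=-1)

```text
t: 17.45
ee_pos: [334.3, -434.5, 114.7]
orientation: [-2.336, -0.801, -1.347]
ft_force: [0.1, 0.3, 0.5]
width: 88.0
```

send_rows([
  {"translation":[-0.07,-0.05,0.05],"twist":[0,0,0]},
  {"translation":[-0.14,-0.1,0.1],"twist":[0,0,0]},
  {"translation":[-0.21,-0.16,0.15],"twist":[0,0,0]},
  {"translation":[-0.28,-0.21,0.2],"twist":[0,0,0]},
  {"translation":[-0.34,-0.27,0.25],"twist":[0,0,0]},
  {"translation":[-0.41,-0.32,0.35],"twist":[0,0,0]},
  {"translation":[-0.48,-0.37,0.5],"twist":[0,0,0]},
  {"translation":[-0.48,-0.37,0.65],"twist":[0,0,0]},
  {"translation":[-0.48,-0.37,0.8],"twist":[0,0,0]},
  {"translation":[-0.48,-0.37,0.95],"twist":[0,0,0]},
])

```text
t: 18.45
ee_pos: [286.5, -471.3, 211.3]
orientation: [-2.336, -0.802, -1.348]
ft_force: [0.3, -0.6, 0.6]
width: 87.8
```

```bash
python3 - <<'E'
from h import *
o,M=st();shot('wrist','w5');shot('scene','s5');shot('top','t5')
print(proj('w5',[456,-341,46]),proj('w5',[456,-341,0]))
f=lambda i,p,r,k:cv2.resize(load(i)[0][p[1]-r:p[1]+r,p[0]-r:p[0]+r],(k,k),interpolation=cv2.INTER_CUBIC)
g=lambda i,z=23:proj(i,[456,-341,z]).astype(int)
cv2.imwrite('pics/z5.png',np.hstack([f('s5',g('s5'),25,390),f('w5',np.clip(g('w5'),60,340),60,390)])[:,:,::-1])
E
```

```text
t 18.45 tcp [ 286.5 -471.3  211.3] x [0.395 0.306 0.866] y [ 0.615 -0.788 -0.002] z [ 0.682  0.533 -0.5  ] tips [ 410.7 -374.2  120.3] F [ 0.3 -0.6  0.6] w 87.8 q [-1.24  0.74  1.83  1.02  1.29 -1.02]
[318.1435027  250.53829669] [318.06387584 281.45686497]
```

View pics/z5.png

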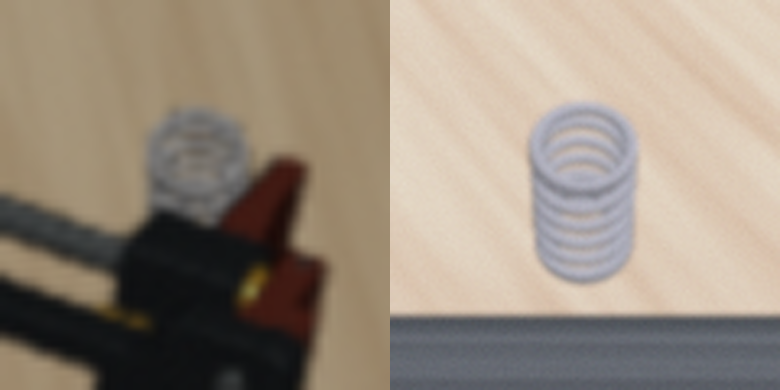

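The spring stands free on the desk (the wrist crop shows it upright). Next I un-tilt the tool and place the camera straight above it to find the tang.

send_rows([
  {"translation":[0.05,0.04,0.06],"twist":[-0.065,0.083,0]},
  {"translation":[0.1,0.08,0.12],"twist":[-0.13,0.165,0]},
  {"translation":[0.15,0.12,0.18],"twist":[-0.194,0.248,0]},
  {"translation":[0.2,0.16,0.24],"twist":[-0.258,0.33,0]},
  {"translation":[0.25,0.2,0.3],"twist":[-0.323,0.413,0]},
  {"translation":[0.3,0.24,0.36],"twist":[-0.387,0.495,0]},
  {"translation":[0.36,0.28,0.4],"twist":[-0.452,0.578,0]},
  {"translation":[0.42,0.33,0.4],"twist":[-0.516,0.66,0]},
  {"translation":[0.5,0.38,0.4],"twist":[-0.58,0.743,0]},
  {"translation":[0.56,0.43,0.4],"twist":[-0.645,0.825,0]},
])

```text
t: 19.6
ee_pos: [342.7, -427.9, 249.1]
orientation: [-2.726, -0.935, -0.726]
ft_force: [-0.2, -0.2, -0.4]
width: 87.4
```

send_rows([
  {"translation":[0.05,0.04,0],"twist":[-0.065,0.083,0]},
  {"translation":[0.1,0.08,0],"twist":[-0.13,0.165,0]},
  {"translation":[0.15,0.12,0],"twist":[-0.194,0.248,0]},
  {"translation":[0.2,0.16,0],"twist":[-0.258,0.33,0]},
  {"translation":[0.25,0.2,0],"twist":[-0.323,0.413,0]},
  {"translation":[0.3,0.24,0],"twist":[-0.387,0.495,0]},
  {"translation":[0.36,0.28,0],"twist":[-0.452,0.578,0]},
  {"translation":[0.42,0.33,0],"twist":[-0.516,0.66,0]},
  {"translation":[0.5,0.38,0],"twist":[-0.58,0.743,0]},
  {"translation":[0.56,0.43,0],"twist":[-0.645,0.825,0]},
])

```text
t: 20.6
ee_pos: [398.7, -384.8, 249.1]
orientation: [-2.971, -1.02, 0.004]
ft_force: [-0.7, -0.3, -1.3]
width: 88.2
```

```bash
python3 - <<'E'
from h import *
o,M=st();shot('wrist','w6')
print(proj('w6',[456,-341,46]),proj('w6',[456,-341,0]))
p=proj('w6',[456,-341,20]).astype(int);print(p)
cv2.imwrite('pics/z6.png',cv2.resize(load('w6')[0][p[1]-40:p[1]+40,p[0]-40:p[0]+40],(560,560),interpolation=cv2.INTER_CUBIC)[:,:,::-1])
E
```

```text
t 20.6 tcp [ 398.7 -384.8  249.1] x [ 0.789  0.614 -0.002] y [ 0.614 -0.789 -0.001] z [-0.002 -0.001 -1.   ] tips [ 398.3 -385.    67.1] F [-0.7 -0.3 -1.3] w 88.2 q [-0.79  0.55  1.88 -0.    0.72  0.12]
[316.94248529 109.07649467] [316.94355429 109.37101481]
[316 109]
```

View pics/z6.png

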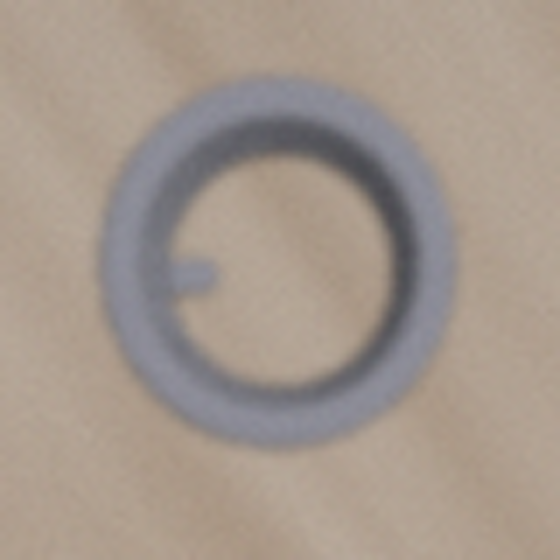

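Looking down the spring, the tang is at crop (200,277), i.e. image-left of the lower ring centre (280,272). The top ring is centred at about (279,262). I'll compute the positions, then look at the ram the same way.

```bash
python3 - <<'E'
from h import *
c=lambda x,y:(276+x/7-.4,69+y/7-.4)
b=onz('w6',*c(280,272),1.6);t=onz('w6',*c(200,277),1.6);p=onz('w6',*c(279,262),44)
print('bottom',b.round(1),'tang',t.round(1),'top',p.round(1),'az',np.degrees(np.arctan2(*(t-b)[1::-1])).round(1),np.linalg.norm(t-b))
E
```

```text
bottom [ 456.4 -339.6    1.6] tang [ 451.5 -334.     1.6] top [ 456.8 -339.4   44. ] az 131.3 7.472080674346236
```

send_rows([
  {"translation":[0.06,0.1,0.1],"twist":[0,0,0]},
  {"translation":[0.12,0.2,0.2],"twist":[0,0,0]},
  {"translation":[0.18,0.3,0.3],"twist":[0,0,0]},
  {"translation":[0.24,0.4,0.4],"twist":[0,0,0]},
  {"translation":[0.3,0.5,0.5],"twist":[0,0,0]},
  {"translation":[0.36,0.6,0.6],"twist":[0,0,0]},
  {"translation":[0.42,0.7,0.7],"twist":[0,0,0]},
  {"translation":[0.48,0.8,0.8],"twist":[0,0,0]},
  {"translation":[0.54,0.9,0.9],"twist":[0,0,0]},
  {"translation":[0.6,1,1],"twist":[0,0,0]},
])

```text
t: 21.65
ee_pos: [458.8, -284.6, 350.5]
orientation: [-2.972, -1.019, 0.0]
ft_force: [1.1, 0.1, 0.1]
width: 87.9
```

send_rows([
  {"translation":[0,0.1,0],"twist":[0,0,0]},
  {"translation":[0,0.2,0],"twist":[0,0,0]},
  {"translation":[0,0.3,0],"twist":[0,0,0]},
  {"translation":[0,0.4,0],"twist":[0,0,0]},
  {"translation":[0,0.5,0],"twist":[0,0,0]},
  {"translation":[0,0.6,0],"twist":[0,0,0]},
  {"translation":[0,0.7,0],"twist":[0,0,0]},
  {"translation":[0,0.8,0],"twist":[0,0,0]},
  {"translation":[0,0.9,0],"twist":[0,0,0]},
  {"translation":[0,0.94,0],"twist":[0,0,0]},
])

```text
t: 22.65
ee_pos: [458.3, -190.5, 349.6]
orientation: [-2.971, -1.02, 0.0]
ft_force: [-0.7, -0.0, 0.2]
width: 87.7
```

```bash
python3 - <<'E'
from h import *
o,M=st();shot('wrist','w7')
p=proj('w7',[516,-147,156]).astype(int);print(p)
cv2.imwrite('pics/z7.png',cv2.resize(load('w7')[0][p[1]-50:p[1]+50,p[0]-50:p[0]+50],(600,600),interpolation=cv2.INTER_CUBIC)[:,:,::-1])
E
```

```text
t 22.65 tcp [ 458.3 -190.5  349.6] x [ 0.789  0.614 -0.   ] y [ 0.614 -0.789 -0.   ] z [-0.  0. -1.] tips [ 458.2 -190.4  167.6] F [-0.7 -0.   0.2] w 87.7 q [-0.42  0.31  1.95  0.    0.87  0.49]
[317 109]
```

View pics/z7.png

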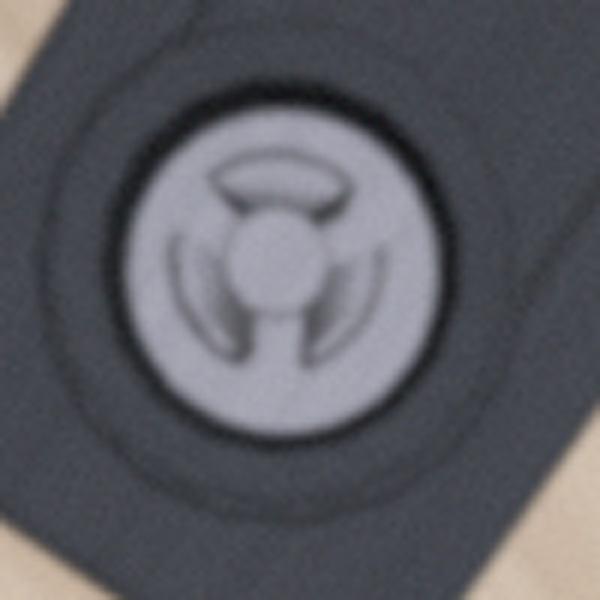

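Ram from above: the core is at crop (276,260), with the grooves between the bright sectors. One groove points straight down in the image at (275,361) and the others are 120° away. The pocket ring is concentric at about (283,272).

```bash
python3 - <<'E'
from h import *
c=lambda x,y:(267+x/6-.4,59+y/6-.4)
r=onz('w7',*c(276,260),157);g=onz('w7',*c(274,361),156);s=onz('w7',*c(283,272),104);rim=onz('w7',*c(278,265),130)
az=np.degrees(np.arctan2(*(g-r)[1::-1]))
print(r.round(1),g.round(1),'floor',s.round(1),rim.round(1),az%120, 'rad from 131.3:',[np.radians((az%120+k-131.3)).round(3) for k in(0,120)])
# subpixel circle: bright floor disc centre/ core
im=cv2.cvtColor(load('w7')[0][59:159,267:367],cv2.COLOR_RGB2GRAY);k=(im>110).astype(np.uint8)
n,l,stt,ce=cv2.connectedComponentsWithStats(k)
i=l[45,46];ys,xs=np.where(l==i);(x,y),R_=cv2.minEnclosingCircle(np.c_[xs,ys].astype(np.float32));print('disc',stt[i],x,y,R_,onz('w7',267+x,59+y,104).round(1),'diam mm',2*R_*np.linalg.norm(onz('w7',318,110,104)-onz('w7',317,110,104)))
# spring target TCP for grasp
b=np.array([456.6,-339.5]);o=ctrl.get_obs();print('to spring',(b-o['ee_pos'][:2]).round(1))
E
```

```text
[ 517.3 -142.7  157. ] [ 510.8 -147.5  156. ] floor [ 517.5 -142.7  104. ] [ 517.4 -142.4  130. ] 96.40534315316353 rad from 131.3: [np.float64(-0.609), np.float64(1.485)]
disc [  21   19   52   53 2068] 46.5 44.79411697387695 26.600597381591797 [ 517.5 -142.5  104. ] diam mm 34.51644051318036
to spring [  -1.7 -149.1]
```

send_rows([
  {"translation":[0,0.04,0],"twist":[0,0,-0.1]},
  {"translation":[0,0.09,0],"twist":[0,0,-0.2]},
  {"translation":[-0.02,0.13,0],"twist":[0,0,-0.3]},
  {"translation":[-0.04,0.18,0],"twist":[0,0,-0.4]},
  {"translation":[-0.05,0.22,0],"twist":[0,0,-0.5]},
  {"translation":[-0.07,0.27,0],"twist":[0,0,-0.6]},
  {"translation":[-0.09,0.31,0],"twist":[0,0,-0.7]},
  {"translation":[-0.1,0.36,0],"twist":[0,0,-0.8]},
  {"translation":[-0.12,0.4,0],"twist":[0,0,-0.9]},
  {"translation":[-0.13,0.44,0],"twist":[0,0,-1.0]},
])

```text
t: 23.7
ee_pos: [445.3, -147.5, 349.7]
orientation: [3.132, 0.249, 0.0]
ft_force: [0.6, -0.6, 0.3]
width: 87.7
```

send_rows([
  {"translation":[0,0,0],"twist":[0,0,-0.1]},
  {"translation":[0,0,0],"twist":[0,0,-0.2]},
  {"translation":[0,0,0],"twist":[0,0,-0.2]},
  {"translation":[0,0,0],"twist":[0,0,-0.2]},
  {"translation":[0,0,0],"twist":[0,0,-0.2]},
  {"translation":[0,0,0],"twist":[0,0,-0.2]},
  {"translation":[0,0,0],"twist":[0,0,-0.2]},
  {"translation":[0,0,0],"twist":[0,0,-0.2]},
  {"translation":[0,0,0],"twist":[0,0,-0.2]},
  {"translation":[0,0,0],"twist":[0,0,-0.2]},
])

```text
t: 24.7
ee_pos: [445.3, -147.5, 349.7]
orientation: [3.14, 0.096, 0.0]
ft_force: [-0.1, -0.5, -0.2]
width: 87.7
```

```bash
cat >> h.py <<'E'
def disc(f):
    p=proj(f,[517.4,-142.6,130]).astype(int);a,b=p-50;a=max(a,0);b=max(b,0)
    im=cv2.cvtColor(load(f)[0][b:b+100,a:a+100],cv2.COLOR_RGB2GRAY);k=(im>110).astype(np.uint8)
    n,l,s,ce=cv2.connectedComponentsWithStats(k);i=max((i for i in range(1,n) if s[i,2]<70 and s[i,3]<70),key=lambda i:s[i,4])
    ys,xs=np.where(l==i);(x,y),r=cv2.minEnclosingCircle(np.c_[xs,ys].astype(np.float32))
    # ram core tip: circle in grayscale
    return s[i],onz(f,a+x,b+y,104).round(2),r
E
python3 - <<'E'
from h import *
st();shot('wrist','w8');print(disc('w7'),disc('w8'))
for f in('w7','w8'):print(load(f)[2][:3,3])
E
```

```text
t 24.7 tcp [ 445.3 -147.5  349.7] x [0.998 0.061 0.   ] y [ 0.061 -0.998  0.   ] z [ 0. -0. -1.] tips [ 445.3 -147.5  167.7] F [-0.1 -0.5 -0.2] w 87.7 q [-0.35  0.28  2.01 -0.    0.85  1.16]
(array([  25,   26,   52,   53, 2068], dtype=int32), array([ 517.46, -142.52,  104.  ]), 26.600597381591797) (array([  27,   25,   51,   53, 2049], dtype=int32), array([ 517.5 , -143.03,  104.  ]), 26.415485382080078)
[ 515.03755395 -147.03825807  329.11686273]
[ 517.05131949 -143.62761962  329.13254712]
```

send_rows([
  {"translation":[0.005,-0.1,0],"twist":[0,0,0.06]},
  {"translation":[0.01,-0.2,0],"twist":[0,0,0.12]},
  {"translation":[0.015,-0.3,0],"twist":[0,0,0.18]},
  {"translation":[0.02,-0.4,0],"twist":[0,0,0.24]},
  {"translation":[0.025,-0.5,0],"twist":[0,0,0.3]},
  {"translation":[0.03,-0.6,0],"twist":[0,0,0.36]},
  {"translation":[0.035,-0.7,0],"twist":[0,0,0.42]},
  {"translation":[0.04,-0.8,0],"twist":[0,0,0.48]},
  {"translation":[0.045,-0.9,0],"twist":[0,0,0.54]},
  {"translation":[0.05,-0.96,0],"twist":[0,0,0.6]},
])

```text
t: 25.75
ee_pos: [450.4, -244.1, 349.7]
orientation: [3.09, 0.565, 0.0]
ft_force: [0.7, 0.5, 0.1]
width: 87.8
```

send_rows([
  {"translation":[0.005,-0.1,0],"twist":[0,0,0.06]},
  {"translation":[0.01,-0.2,0],"twist":[0,0,0.12]},
  {"translation":[0.015,-0.3,-0.05],"twist":[0,0,0.18]},
  {"translation":[0.02,-0.4,-0.1],"twist":[0,0,0.24]},
  {"translation":[0.025,-0.5,-0.15],"twist":[0,0,0.3]},
  {"translation":[0.03,-0.6,-0.2],"twist":[0,0,0.36]},
  {"translation":[0.035,-0.7,-0.25],"twist":[0,0,0.42]},
  {"translation":[0.04,-0.8,-0.3],"twist":[0,0,0.48]},
  {"translation":[0.045,-0.9,-0.35],"twist":[0,0,0.54]},
  {"translation":[0.05,-0.963,-0.4],"twist":[0,0,0.6]},
])

```text
t: 26.75
ee_pos: [455.4, -340.4, 309.4]
orientation: [2.971, 1.021, 0.0]
ft_force: [0.5, -0.5, -1.1]
width: 87.8
```

```bash
python3 - <<'E'
from h import *
o,M=st();print((np.array([455.8,-339.8])-o['ee_pos'][:2]).round(1))
E
```

```text
t 26.75 tcp [ 455.4 -340.4  309.4] x [ 0.789  0.614 -0.   ] y [ 0.614 -0.789  0.   ] z [ 0. -0. -1.] tips [ 455.4 -340.5  127.4] F [ 0.5 -0.5 -1.1] w 87.8 q [-0.66  0.47  1.82 -0.    0.85  0.25]
[0.4 0.6]
```

send_rows([
  {"translation":[0.004,0.006,-0.11],"twist":[0,0,0]},
  {"translation":[0.004,0.006,-0.22],"twist":[0,0,0]},
  {"translation":[0.004,0.006,-0.33],"twist":[0,0,0]},
  {"translation":[0.004,0.006,-0.44],"twist":[0,0,0]},
  {"translation":[0.004,0.006,-0.55],"twist":[0,0,0]},
  {"translation":[0.004,0.006,-0.66],"twist":[0,0,0]},
  {"translation":[0.004,0.006,-0.77],"twist":[0,0,0]},
  {"translation":[0.004,0.006,-0.87],"twist":[0,0,0]},
  {"translation":[0.004,0.006,-0.95],"twist":[0,0,0]},
  {"translation":[0.004,0.006,-0.964],"twist":[0,0,0]},
])

```text
t: 27.75
ee_pos: [455.5, -339.0, 212.1]
orientation: [-2.97, -1.019, 0.001]
ft_force: [-0.7, -0.2, 0.3]
width: 87.8
```

send_rows([
  {"translation":[0,0,0],"twist":[0,0,0]},
  {"translation":[0,0,0],"twist":[0,0,0]},
  {"translation":[0,0,0],"twist":[0,0,0]},
  {"translation":[0,0,0],"twist":[0,0,0]},
  {"translation":[0,0,0],"twist":[0,0,0]},
  {"translation":[0,0,0],"twist":[0,0,0]},
  {"translation":[0,0,0],"twist":[0,0,0]},
  {"translation":[0,0,0],"twist":[0,0,0]},
  {"translation":[0,0,0],"twist":[0,0,0]},
  {"translation":[0,0,0],"twist":[0,0,0]},
], grip=1)

```text
t: 28.75
ee_pos: [455.7, -339.1, 213.2]
orientation: [-2.972, -1.019, 0.0]
ft_force: [-0.4, 0.6, 1.2]
width: 25.6
```

```bash
python3 - <<'E'
from h import *
st()
E
```

```text
t 28.75 tcp [ 455.7 -339.1  213.2] x [ 0.789  0.614 -0.   ] y [ 0.614 -0.789 -0.   ] z [-0.  0. -1.] tips [ 455.7 -339.1   31.2] F [-0.4  0.6  1.2] w 25.6 q [-0.66  0.62  1.85  0.    0.67  0.25]
```

send_rows([
  {"translation":[0,0,0.1],"twist":[0,0,0]},
  {"translation":[0,0,0.2],"twist":[0,0,0]},
  {"translation":[0,0,0.3],"twist":[0,0,0]},
  {"translation":[0,0,0.4],"twist":[0,0,0]},
  {"translation":[0,0,0.5],"twist":[0,0,0]},
  {"translation":[0,0,0.6],"twist":[0,0,0]},
  {"translation":[0,0,0.7],"twist":[0,0,0]},
  {"translation":[0,0,0.8],"twist":[0,0,0]},
  {"translation":[0,0,0.9],"twist":[0,0,0]},
  {"translation":[0,0,1.0],"twist":[0,0,0]},
])

```text
t: 29.75
ee_pos: [455.7, -339.2, 314.1]
orientation: [-2.972, -1.019, 0.0]
ft_force: [0.7, -0.4, -0.4]
width: 25.8
```

send_rows([
  {"translation":[0.03,0.1,0.1],"twist":[0,0,-0.06]},
  {"translation":[0.06,0.2,0.2],"twist":[0,0,-0.12]},
  {"translation":[0.09,0.3,0.3],"twist":[0,0,-0.18]},
  {"translation":[0.12,0.4,0.4],"twist":[0,0,-0.24]},
  {"translation":[0.15,0.5,0.5],"twist":[0,0,-0.3]},
  {"translation":[0.18,0.6,0.6],"twist":[0,0,-0.36]},
  {"translation":[0.21,0.7,0.7],"twist":[0,0,-0.42]},
  {"translation":[0.25,0.8,0.7],"twist":[0,0,-0.48]},
  {"translation":[0.28,0.9,0.7],"twist":[0,0,-0.54]},
  {"translation":[0.31,0.98,0.7],"twist":[0,0,-0.61]},
])

```text
t: 30.75
ee_pos: [486.7, -240.6, 383.8]
orientation: [-3.092, -0.554, -0.0]
ft_force: [0.3, 0.4, -0.8]
width: 25.8
```

send_rows([
  {"translation":[0.03,0.1,0],"twist":[0,0,-0.06]},
  {"translation":[0.06,0.2,0],"twist":[0,0,-0.12]},
  {"translation":[0.09,0.3,0],"twist":[0,0,-0.18]},
  {"translation":[0.12,0.4,0],"twist":[0,0,-0.24]},
  {"translation":[0.15,0.5,0],"twist":[0,0,-0.3]},
  {"translation":[0.18,0.6,0],"twist":[0,0,-0.36]},
  {"translation":[0.21,0.7,0],"twist":[0,0,-0.42]},
  {"translation":[0.24,0.8,0],"twist":[0,0,-0.48]},
  {"translation":[0.28,0.9,0],"twist":[0,0,-0.54]},
  {"translation":[0.303,0.983,0],"twist":[0,0,-0.608]},
])

```text
t: 31.75
ee_pos: [517.1, -142.4, 383.7]
orientation: [-3.141, -0.08, -0.0]
ft_force: [0.1, 0.1, -0.8]
width: 26.0
```

```bash
python3 - <<'E'
from h import *
o,M=st();print((np.array([517.05,-142.8])-o['ee_pos'][:2]).round(1));shot('scene','s9');shot('wrist','w9');shot('top','t9')
f=lambda i,p,r,k:cv2.resize(load(i)[0][max(p[1]-r,0):p[1]+r,p[0]-r:p[0]+r],(k,k),interpolation=cv2.INTER_CUBIC)
g=proj('s9',[517,-143,150]).astype(int);cv2.imwrite('pics/z9.png',np.clip(1.3*np.hstack([f('s9',g,36,400),f('w9',(318,290),100,400)]),0,255).astype(np.uint8)[:,:,::-1])
E
```

```text
t 31.75 tcp [ 517.1 -142.4  383.7] x [0.999 0.051 0.   ] y [ 0.051 -0.999 -0.   ] z [ 0.  0. -1.] tips [ 517.2 -142.3  201.7] F [ 0.1  0.1 -0.8] w 26.0 q [-0.29  0.32  1.84  0.    0.98  1.23]
[-0.1 -0.4]
```

View pics/z9.png

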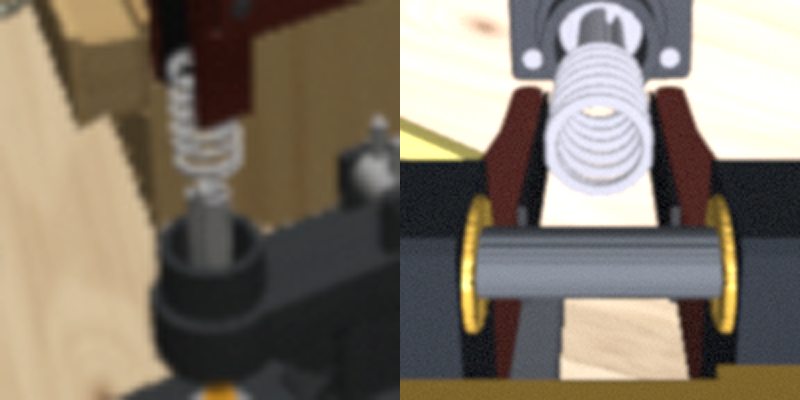

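The spring hangs upright over the ram: in the scene crop the ram is directly below the coil, and in the wrist crop it is centred. Gentle descent, to about 3 mm past the ram's end.

send_rows([
  {"translation":[0,-0.004,-0.03],"twist":[0,0,0]},
  {"translation":[0,-0.004,-0.06],"twist":[0,0,0]},
  {"translation":[0,-0.004,-0.09],"twist":[0,0,0]},
  {"translation":[0,-0.004,-0.11],"twist":[0,0,0]},
  {"translation":[0,-0.004,-0.13],"twist":[0,0,0]},
  {"translation":[0,-0.004,-0.145],"twist":[0,0,0]},
  {"translation":[0,-0.004,-0.155],"twist":[0,0,0]},
  {"translation":[0,-0.004,-0.165],"twist":[0,0,0]},
  {"translation":[0,-0.004,-0.177],"twist":[0,0,0]},
  {"translation":[0,-0.004,-0.177],"twist":[0,0,0]},
])

```text
t: 32.9
ee_pos: [517.0, -143.2, 365.4]
orientation: [-3.14, -0.081, 0.0]
ft_force: [0.6, -0.7, -0.6]
width: 25.5
```

No resistance: the tang seems to have entered. Continuing slowly.

send_rows([
  {"translation":[0,0.003,-0.004],"twist":[0,0,0]},
  {"translation":[0,0.003,-0.008],"twist":[0,0,0]},
  {"translation":[0,0.003,-0.012],"twist":[0,0,0]},
  {"translation":[0,0.003,-0.016],"twist":[0,0,0]},
  {"translation":[0,0.003,-0.02],"twist":[0,0,0]},
  {"translation":[0,0.003,-0.024],"twist":[0,0,0]},
  {"translation":[0,0.003,-0.028],"twist":[0,0,0]},
  {"translation":[0,0.003,-0.032],"twist":[0,0,0]},
  {"translation":[0,0.003,-0.036],"twist":[0,0,0]},
  {"translation":[0,0.003,-0.04],"twist":[0,0,0]},
])

```text
t: 33.9
ee_pos: [517.0, -143.0, 361.5]
orientation: [3.141, 0.081, -0.0]
ft_force: [-0.2, -0.5, -0.8]
width: 25.5
```

```bash
python3 - <<'E'
from h import *
o,M=st();print(o['moment'])
E
```

```text
t 33.9 tcp [ 517.  -143.   361.5] x [ 0.999  0.052 -0.   ] y [ 0.052 -0.999  0.   ] z [-0. -0. -1.] tips [ 517.  -143.   179.5] F [-0.2 -0.5 -0.8] w 25.5 q [-0.29  0.35  1.86 -0.    0.93  1.23]
[-0.0236827   0.00360442  0.02159355]
```

Foot about 8 mm below the ram's end with no force: it is in a groove. Lowering.

send_rows([
  {"translation":[0,0,-0.02],"twist":[0,0,0]},
  {"translation":[0,0,-0.04],"twist":[0,0,0]},
  {"translation":[0,0,-0.06],"twist":[0,0,0]},
  {"translation":[0,0,-0.08],"twist":[0,0,0]},
  {"translation":[0,0,-0.1],"twist":[0,0,0]},
  {"translation":[0,0,-0.12],"twist":[0,0,0]},
  {"translation":[0,0,-0.14],"twist":[0,0,0]},
  {"translation":[0,0,-0.16],"twist":[0,0,0]},
  {"translation":[0,0,-0.18],"twist":[0,0,0]},
  {"translation":[0,0,-0.2],"twist":[0,0,0]},
])

```text
t: 34.9
ee_pos: [517.0, -143.0, 341.4]
orientation: [3.141, 0.081, -0.0]
ft_force: [0.3, 0.3, -0.1]
width: 25.8
```

send_rows([
  {"translation":[0,0,-0.02],"twist":[0,0,0]},
  {"translation":[0,0,-0.04],"twist":[0,0,0]},
  {"translation":[0,0,-0.06],"twist":[0,0,0]},
  {"translation":[0,0,-0.08],"twist":[0,0,0]},
  {"translation":[0,0,-0.1],"twist":[0,0,0]},
  {"translation":[0,0,-0.12],"twist":[0,0,0]},
  {"translation":[0,0,-0.14],"twist":[0,0,0]},
  {"translation":[0,0,-0.16],"twist":[0,0,0]},
  {"translation":[0,0,-0.18],"twist":[0,0,0]},
  {"translation":[0,0,-0.2],"twist":[0,0,0]},
])

```text
t: 35.9
ee_pos: [517.0, -143.0, 321.4]
orientation: [-3.141, -0.081, 0.0]
ft_force: [-0.4, 0.5, -0.0]
width: 26.2
```

send_rows([
  {"translation":[0,0,-0.004],"twist":[0,0,0]},
  {"translation":[0,0,-0.008],"twist":[0,0,0]},
  {"translation":[0,0,-0.012],"twist":[0,0,0]},
  {"translation":[0,0,-0.016],"twist":[0,0,0]},
  {"translation":[0,0,-0.02],"twist":[0,0,0]},
  {"translation":[0,0,-0.024],"twist":[0,0,0]},
  {"translation":[0,0,-0.028],"twist":[0,0,0]},
  {"translation":[0,0,-0.032],"twist":[0,0,0]},
  {"translation":[0,0,-0.036],"twist":[0,0,0]},
  {"translation":[0,0,-0.036],"twist":[0,0,0]},
])

```text
t: 36.9
ee_pos: [517.0, -143.0, 317.9]
orientation: [-3.141, -0.081, 0.0]
ft_force: [-0.2, -0.1, -0.2]
width: 25.5
```

send_rows([
  {"translation":[0,0,-0.003],"twist":[0,0,0]},
  {"translation":[0,0,-0.006],"twist":[0,0,0]},
  {"translation":[0,0,-0.009],"twist":[0,0,0]},
  {"translation":[0,0,-0.012],"twist":[0,0,0]},
  {"translation":[0,0,-0.014],"twist":[0,0,0]},
  {"translation":[0,0,-0.014],"twist":[0,0,0]},
  {"translation":[0,0,-0.014],"twist":[0,0,0]},
  {"translation":[0,0,-0.014],"twist":[0,0,0]},
  {"translation":[0,0,-0.014],"twist":[0,0,0]},
  {"translation":[0,0,-0.014],"twist":[0,0,0]},
])

```text
t: 37.9
ee_pos: [517.1, -143.0, 316.6]
orientation: [3.14, 0.081, 0.0]
ft_force: [-1.3, -0.1, 1.6]
width: 25.7
```

Contact with the floor is starting at the expected height (TCP about 317). One more 0.5 mm, then release and lift.

send_rows([
  {"translation":[0,0,-0.003],"twist":[0,0,0]},
  {"translation":[0,0,-0.005],"twist":[0,0,0]},
  {"translation":[0,0,-0.005],"twist":[0,0,0]},
  {"translation":[0,0,-0.005],"twist":[0,0,0]},
  {"translation":[0,0,-0.005],"twist":[0,0,0]},
  {"translation":[0,0,-0.005],"twist":[0,0,0]},
  {"translation":[0,0,-0.005],"twist":[0,0,0]},
  {"translation":[0,0,-0.005],"twist":[0,0,0]},
  {"translation":[0,0,-0.005],"twist":[0,0,0]},
  {"translation":[0,0,-0.005],"twist":[0,0,0]},
])

```text
t: 38.9
ee_pos: [517.1, -143.0, 316.1]
orientation: [3.141, 0.081, 0.0]
ft_force: [-1.1, 0.3, 2.8]
width: 25.4
```

send_rows([
  {"translation":[0,0,0],"twist":[0,0,0]},
  {"translation":[0,0,0],"twist":[0,0,0]},
  {"translation":[0,0,0],"twist":[0,0,0]},
  {"translation":[0,0,0],"twist":[0,0,0]},
  {"translation":[0,0,0],"twist":[0,0,0]},
  {"translation":[0,0,0],"twist":[0,0,0]},
  {"translation":[0,0,0],"twist":[0,0,0]},
  {"translation":[0,0,0],"twist":[0,0,0]},
  {"translation":[0,0,0],"twist":[0,0,0]},
  {"translation":[0,0,0],"twist":[0,0,0]},
], grip=-1)

```text
t: 39.9
ee_pos: [517.0, -143.0, 316.1]
orientation: [-3.141, -0.081, -0.0]
ft_force: [0.0, 0.2, -0.0]
width: 88.0
```

send_rows([
  {"translation":[0,0,0.04],"twist":[0,0,0]},
  {"translation":[0,0,0.1],"twist":[0,0,0]},
  {"translation":[0,0,0.2],"twist":[0,0,0]},
  {"translation":[0,0,0.3],"twist":[0,0,0]},
  {"translation":[-0.1,0,0.4],"twist":[0,0,0]},
  {"translation":[-0.2,0,0.5],"twist":[0,0,0]},
  {"translation":[-0.35,0,0.6],"twist":[0,0,0]},
  {"translation":[-0.5,0,0.7],"twist":[0,0,0]},
  {"translation":[-0.65,0,0.8],"twist":[0,0,0]},
  {"translation":[-0.72,0,0.8],"twist":[0,0,0]},
])

```text
t: 40.9
ee_pos: [443.5, -142.9, 397.5]
orientation: [3.14, 0.081, 0.003]
ft_force: [-0.2, -0.6, 1.7]
width: 87.7
```

```bash
python3 - <<'E'
from h import *
st();shot('wrist','w10');shot('scene','s10')
f=lambda i,p,r,k:cv2.resize(load(i)[0][max(p[1]-r,0):p[1]+r,p[0]-r:p[0]+r],(k,k),interpolation=cv2.INTER_CUBIC)
g=lambda i:proj(i,[517,-143,140]).astype(int)
cv2.imwrite('pics/z10.png',np.clip(1.3*np.hstack([f('s10',g('s10'),25,400),f('w10',g('w10'),40,400)]),0,255).astype(np.uint8)[:,:,::-1])
print(proj('w10',[516.7,-142.8,150]),proj('w10',[516.7,-142.8,156]),g('w10'),g('s10'))
E
```

```text
t 40.9 tcp [ 443.5 -142.9  397.5] x [0.999 0.051 0.002] y [ 0.051 -0.999  0.001] z [ 0.002 -0.001 -1.   ] tips [ 443.8 -143.   215.5] F [-0.2 -0.6  1.7] w 87.7 q [-0.34  0.2   1.98 -0.    0.96  1.18]
[321.16371357 110.22317327] [321.29217743 110.17074795] [321 109] [275 177]
```

View pics/z10.png

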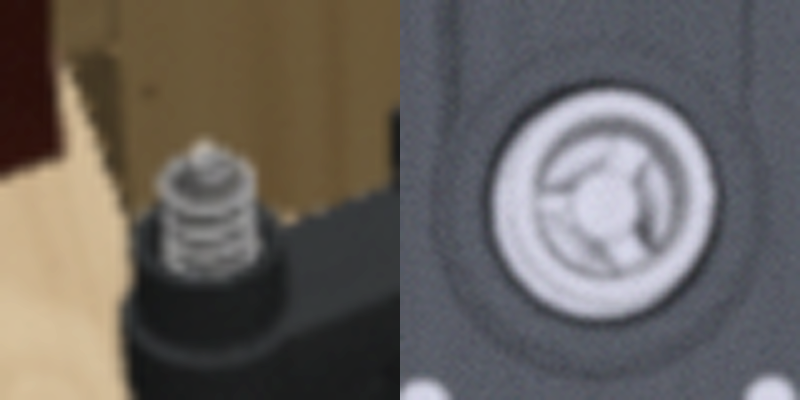

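The spring sits round the ram in the pocket, and the ram's tip stands just above its top turn, as it should when home. Handing in.

```bash
python3 -c "
from h import *
print(ctrl.close_job())"
```

```text
the job is handed in; nothing more can be done
None
```

The spring is on the ram, tang end down, seated in its pocket and let go; I handed the job in at about 41 s, and it reports no verdict.

- **Standing:** I gripped the lying spring with the tool tilted, turned it upright and stood it on its tang end. I opened the fingers fully and backed away, and the next picture showed it standing alone.
- **Tang and grooves:** I looked down the spring to find the tang and down the ram to find the grooves, then took the spring from above and turned it about 0.61 rad. The tang went into a groove without snagging, so the press-and-turn search was not needed.
- **Seating:** Force first appeared at TCP z of about 316.6 mm; I had predicted the floor at 317.2 mm. The highest force reading at the press was about 3 N, against the 25 N limit. After I let go, the force reading fell to zero.
- **Final check:** The last picture shows the spring round the ram with the ram's tip just above the top turn. I did not measure its final position or tilt from that picture.
- **Other things on the desk:** I felt no contact with them, but did not measure their positions again.
- **Disagreements:** The gripper read about 25.5 mm across the 27.2 mm spring. The wrist camera put the ram about 0.5 mm apart in two views at different turns, and I corrected for that.

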